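Nest the travel tumbler and snap its dome cap shut

TASK

Pack the travel cup set on the console: stand the loose tumbler upright inside the fixed cup holder, let go of it, then take the domed cap by its knob and press it straight down over the tumbler onto the holder's collar until it clicks, and keep pressing past the click until the cap sits fully home on the holder's shoulder. Finish like that, still gripping the knob and pressing the cap firmly down (about 15 N): do not let go. Leave the other things on the console where they are.

Things in the scene. Friction and masses are not known exactly. Their poses are not given: they have to be found in the camera images.
- tumbler_mid (a point): Centre, half-way up, of the loose tumbler: a plain tapered aluminium cup, open at the top, standing upright on the console; 72 mm tall, 34 mm across the foot, 46 mm across the rim, wall 2 mm, about 80 g. This point is 36 mm above its foot and 36 mm below its rim; z points up out of its mouth.
- tumbler_foot (a point): Centre of the underside of the tumbler's foot.
- cap_knob (a point): Centre of the knob of the loose domed cap. The cap is a steel dome standing rim down on the console: 69 mm across, 57 mm tall to its flat top, with an upright round knob 22 mm across and 24 mm tall on the middle of the top (81 mm tall in all; the visible knob has a slight waist), about 110 g. This point is 69 mm above the cap's rim, 12 mm above its flat top; z points up. Inside it is hollow, 53 mm deep, with a 59 mm wide lip just inside the rim.
- cap_rim (a point): Centre of the underside of the cap's rim; z points up to the knob.
- holder_floor (a point): Centre of the inner floor of the cup holder, a round steel cup fixed to the console: outside 70 mm across up to a flat shoulder 26 mm above the console, then a collar 56 mm across with a tapered top edge, its open mouth 44 mm above the console. The tapered cavity is 47 mm across at the mouth, 39 mm across at the floor, and 39 mm deep; the floor is 5 mm above the console. A nested tumbler stands on this floor and its rim stands 33 mm above the mouth.
- holder_seat (a point): Centre of the holder's shoulder plane, 26 mm above the console: the cap is home when its rim rests there (cap_rim on this point), at any turn. Four spring beads stand 3.5 mm out of the collar: the cap meets them 10 mm above home, some 8 N pushes past; at the click, about 6 mm above home, the push drops and the beads draw the cap down to the rigid shoulder, where the push rises again.
- bottle: Bystander: small square plastic bottle of hand sanitizer with closed flip-top lid, 34 mm square, 93 mm tall; origin at the centre of its underside.
- pen: Bystander: aluminium pen lying flat, 132 mm long, 10 mm thick, along its own x axis; origin under its middle.
- obelisk: Bystander: crystal obelisk, 42 mm across the corners of its foot, 130 mm tall; origin at the centre of its underside. Behind the working area, beyond it as seen from the robot, also lie a fixed shallow tray (18 mm tall) and a fixed open sunglasses case (100 mm tall).
There are look-alikes about, which are no part of the job. Leave any yellow look-alike of the part that bears tumbler_mid alone.

How it is judged:
By the outcome, as a careful person would: the job done as asked, in the order asked, and still so for the second after the job is handed in, while the arm keeps its last pose, push and grip.
It also fails if it takes over 54 s, if anything falls off the work surface, if the arm or the gripper's body presses on something with over 40 N, if the wrist force passes 120 N, or if a joint passes its speed limit or range.

ROBOT

A 6-joint arm with a two-finger parallel gripper is mounted at the origin on the work surface. World frame = base frame: x ahead of the robot, y to its left, z up, the work surface at z = 0. Lengths are in m, angles in rad, forces in N, time in s.
With the tool pointing down it reaches from about 0.375 to 0.9 m from the base axis. Payload 3.1 kg.
Tool frame: the origin (TCP) lies between the finger pads; the fingertips stand 22 mm ahead of it and the grasp point (between the pads) lies 3 mm ahead of it; z points along the fingers, y is the direction in which the jaws open and shut (so a half turn about z gives the same grasp; the last joint's range is limited). The gripper opens to 87 mm and grips with 3 to 60 N. Pads are 19 mm wide; open, the fingers measure 117 mm over their backs; the gripper's body (75 mm by 190 mm) begins 51 mm behind the grasp point.
Start: joints at [-1.49, 0.527, 1.433, -0, 1.181, -0.178], TCP at [0.161, -0.604, 0.245] pointing down, gripper open.
Joint ranges: [-3.08, 3.08], [-0.75, 2.2], [0.22, 2.44], [-1.43, 4.57], [0, 2.65], [-2.85, 2.85]. Speed limits (rad/s): [2.79, 2.79, 3.14, 3.14, 3.14, 3.14].

INTERFACE

Orientations are given as a unit quaternion [x, y, z, w].
In Python, from rig import get_obs, camera, get_calibration, hand_in, search_frame gives the robot as it stands.
- The arm moves only by the shell command python3 -m jog 'ROWS' [FORCE]. ROWS is JSON, a list of rows, each an object with "grip": the closure in counts, from 0 (fully open) to 255 (shut); "travel": the shift along the world's x, y, z in cm, a list of three; "twist": the turn about the world's z in degrees. A call has 1 to 8 rows; each row shifts and turns the commanded pose from where the row before left it; what a row does not reach is not made up. A row lasts 1/10 s, in which the tool goes at most 50 mm and 8.59 degrees, less where a joint would pass 70% of its speed; a pose out of reach is approached as far as the arm can. A call is refused whole if a number of a shift passes 5 or a number of a turn 8.59, either way. A call with a gripper value outside its range is refused whole. The fingers move at their own pace and stop on an object; FORCE is the grip in N (left out, the last holds). Time passes only in rows, so rows that do not move let the fingers close. It gives the time, the measured TCP pose, the force and the opening at its end, in the units of the state.
- get_obs(): the state, without advancing time (a new reading comes with each control period).
- camera(name): name is "scene" or "top" or "wrist"; returns the picture (420x560x3 uint8, red, green, blue); there is no depth.
- get_calibration(name): a dict with "fx", "fy", "cx", "cy" (pixels), "R" (3x3) and "t" (3): a world point X has camera coordinates R X + t; the wrist camera has in their place "T_tool_cam" (4x4, takes a point from camera to tool coordinates, whose origin is the TCP and whose axes are the flange's). Camera axes: x right, y down, z forward; pixel columns grow to the right and rows downward; lengths in m; the calibration is good to about 2 mm. The wrist camera is an equidistant fisheye: a pixel r from the principal point sees the ray r / f radians off the axis. A picture is of the moment at which its call begins: read the wrist's pose just before it. get_calibration takes no time and is no camera call.
- hand_in(): hands the job in, once; it reports no verdict.
Trained networks look in the newest picture that a camera, given by its name, has taken for a name from the list of things; names that differ only in an ending like _2 or _b are one class to them, and where a whole thing is asked for, a point or a joint stands for the part that bears it (a point fixed in the world has none). Each returns a list of dicts, best first, with "p" (0 to 1); they miss things now and then, are a little off and sometimes report something else, mostly with a low value. They report only what shows in the picture. A call takes as long as a camera call. They do not tell look-alikes from the thing itself.
- search_frame(target, camera): "at" ([x, y, z] in m, in world coordinates, good to about 4 mm: the middle of the surface that is visible of it).
The state is a dict: "time": time; "q": joint angles; "joint_velocities": joint speeds; "joint_torque": joint torques, N m; "position": TCP position; "tool_rot": TCP orientation; "ft_force": force on the tool from outside, world axes, zero at the start; "moment": the same for the moment, N m; "grip_width": finger opening in m.
Only numpy, scipy, OpenCV 4.12 (cv2) and the standard library are available. Lean on these libraries where they do the work, as an engineer would, in place of code of your own. Each camera call takes 0.05 s, during which the arm holds its last target. There are 200 camera calls.

## Working session

There is one attempt and no reset: what is moved stays moved. The work goes in short steps, Python scripts to look and compute and a shell command to move; the robot and the scene stay as the last step left them, time stands still between calls to the robot, and variables do not carry over. Pictures are saved under pics/ and viewed, about 8 in all and at most 12, crops included, and the job is handed in when it is done.

```bash
mkdir -p pics; ls
python3 - <<'E'
from rig import *
import cv2,numpy as np
o=get_obs();print(o)
a=camera("scene");b=camera("top")
cv2.imwrite("pics/a.png",a[:,:,::-1]);cv2.imwrite("pics/b.png",b[:,:,::-1])
for c in("scene","top"):
  for n in("tumbler_mid","cap_knob","holder_floor","bottle","pen","obelisk"):
    print(c,n,[(np.round(d["at"],3).tolist(),round(d["p"],2)) for d in search_frame(n,c)])
  print(get_calibration(c))
E
```

```text
pics
{'time': 0.0, 'q': array([-1.48948096e+00,  5.28476523e-01,  1.43393385e+00, -1.00268550e-06,
        1.18139470e+00, -1.78484355e-01]), 'joint_velocities': array([ 7.30975586e-05,  1.60330247e-04,  8.53040977e-04,  1.27133382e-03,
        9.42991455e-04, -3.00071962e-04]), 'joint_torque': array([-2.77496301e-04, -4.40042818e+01, -1.76595801e+01,  6.34020218e-02,
        5.83493756e-02, -1.58813668e-04]), 'position': array([ 0.16053398, -0.60330347,  0.2435552 ]), 'tool_rot': array([ 9.91574239e-01,  1.29534958e-01,  5.32604696e-05, -1.10492741e-03]), 'ft_force': array([-0.43578081,  0.66248963, -1.02014232]), 'moment': array([0.00875481, 0.04577124, 0.04146256]), 'grip_width': 0.08728292216892822}
scene tumbler_mid [([0.602, 0.249, 0.049], 0.89), ([0.564, 0.346, 0.052], 0.67)]
scene cap_knob [([0.593, -0.01, 0.047], 0.94)]
scene holder_floor [([0.761, 0.079, 0.053], 0.33)]
scene bottle [([0.611, -0.112, 0.054], 0.62), ([0.589, -0.012, 0.044], 0.2)]
scene pen [([0.518, 0.129, 0.006], 0.74)]
scene obelisk [([0.761, 0.076, 0.053], 0.75)]
{'fx': 440.82762627688055, 'fy': 440.827626
[... 201 characters left out ...]
5419081]]), 't': array([ 0.39221617, -0.22401873,  1.35258145])}
top tumbler_mid [([0.664, 0.167, 0.041], 0.68), ([0.594, 0.257, 0.045], 0.67)]
top cap_knob [([0.575, -0.028, 0.054], 0.67)]
top holder_floor [([0.516, -0.224, 0.029], 0.84)]
top bottle [([0.591, -0.122, 0.068], 0.89)]
top pen [([0.534, 0.124, 0.007], 0.68), ([0.593, 0.256, 0.05], 0.5)]
top obelisk [([0.746, 0.07, 0.062], 0.74)]
{'fx': 388.65615802654406, 'fy': 388.65615802654406, 'cx': 280.8546447125831, 'cy': 214.58639286755644, 'R': array([[-0.01215692, -0.99891165,  0.04503016],
       [-0.98261864,  0.00359189, -0.18560095],
       [ 0.18523721, -0.04650381, -0.98159288]]), 't': array([0.01877352, 0.60569219, 0.68755871])}
```

View pics/a.png

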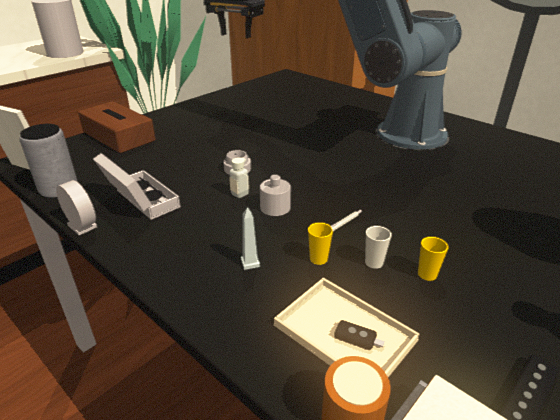

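View pics/b.png

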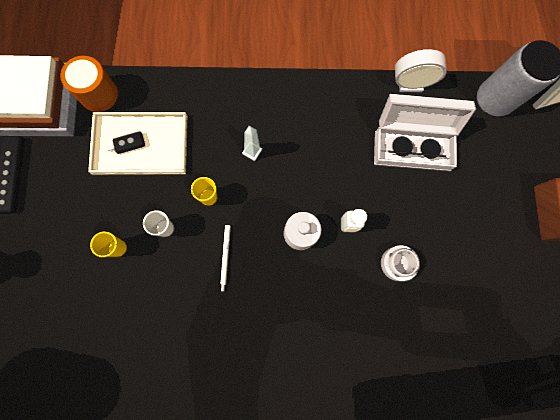

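The silver tumbler is in the top view at about (157,222), between yellow look-alikes. The cap is at (303,231), the holder at (401,263) and the bottle at (353,220). I'll enlarge these to get exact pixels.

Run:
```python
import cv2,numpy as np
from rig import get_calibration
b=cv2.imread("pics/b.png");a=cv2.imread("pics/a.png")
def crop(im,x,y,w=64,h=48):
    c=cv2.resize(im[y:y+h,x:x+w],None,fx=6,fy=6,interpolation=cv2.INTER_CUBIC)
    for i in range(0,w,10): cv2.putText(c,str(x+i),(i*6,8),0,.3,(0,255,0));cv2.line(c,(i*6,0),(i*6,h*6),(0,90,0),1)
    for i in range(0,h,10): cv2.putText(c,str(y+i),(0,i*6+8),0,.3,(0,255,255));cv2.line(c,(0,i*6),(w*6,i*6),(0,90,0),1)
    return c
m=np.vstack([np.hstack([crop(b,130,200),crop(b,270,208)]),np.hstack([crop(b,370,240),crop(a,210,140)])])
cv2.imwrite("pics/c.png",m)
print(get_calibration("wrist"))
```

```text
{'fx': 325.19226210127806, 'fy': 325.19226210127806, 'cx': 280.3813388175282, 'cy': 206.08709057749854, 'T_tool_cam': array([[ 6.57994924e-04, -9.62417626e-01, -2.71572973e-01,
         7.41160170e-02],
       [ 9.99999776e-01,  6.67332635e-04,  5.79663204e-05,
         6.30794262e-04],
       [ 1.25441699e-04, -2.71572950e-01,  9.62417850e-01,
        -1.40767250e-01],
       [ 0.00000000e+00,  0.00000000e+00,  0.00000000e+00,
         1.00000000e+00]])}
```

View pics/c.png

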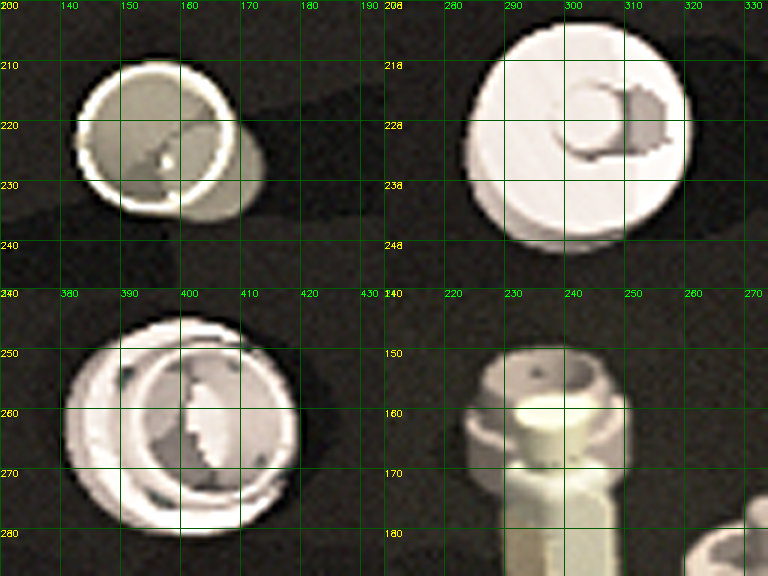

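```bash
cat > h.py <<'E'
import numpy as np,cv2
from rig import *
from scipy.spatial.transform import Rotation as Ro
def hit(C,d,z): return C+d*(z-C[2])/d[2]
def px(cam,u,v,z):
    k=get_calibration(cam);R=np.array(k["R"]);t=np.array(k["t"])
    return hit(-R.T@t,R.T@np.array([(u-k["cx"])/k["fx"],(v-k["cy"])/k["fy"],1]),z)
def wpx(u,v,z,pos,quat):
    k=get_calibration("wrist");a=np.array([u-k["cx"],v-k["cy"]])/k["fx"];r=np.hypot(*a)
    d=np.r_[a/r*np.sin(r),np.cos(r)] if r>1e-9 else np.array([0,0,1.])
    T=np.array(k["T_tool_cam"]);R=Ro.from_quat(quat).as_matrix()
    return hit(R@T[:3,3]+pos,R@T[:3,:3]@d,z)
def wproj(X,pos,quat):
    k=get_calibration("wrist");T=np.array(k["T_tool_cam"]);R=Ro.from_quat(quat).as_matrix()
    c=T[:3,:3].T@(R.T@(np.array(X)-pos)-T[:3,3]);th=np.arctan2(np.hypot(c[0],c[1]),c[2]);n=np.hypot(c[0],c[1])
    return np.array([k["cx"],k["cy"]])+k["fx"]*th*c[:2]/n
E
python3 - <<'E'
from h import *
for n,u,v,z in[("tumb",156,222.5,.072),("y1",204,187,.072),("y2",103,243,.072),("knob",304,228,.081),("holder",405.7,262.2,.044),("pen1",228,227,.005),("pen2",223,288,.005),("bottle",359,215,.093)]:
  print(n,px("top",u,v,z).round(4))
print("sc holder",px("scene",237,157.5,.044),"tumb",px("scene",377.5,233,.072),"knob",px("scene",275.5,178,.081))
E
```

```text
tumb [0.5889 0.2447 0.072 ]
y1 [0.6562 0.1588 0.072 ]
y2 [0.5517 0.3376 0.072 ]
knob [ 0.5759 -0.0272  0.081 ]
holder [ 0.5138 -0.2267  0.044 ]
pen1 [0.5903 0.1189 0.005 ]
pen2 [0.4691 0.1271 0.005 ]
bottle [ 0.5976 -0.1278  0.093 ]
sc holder [ 0.52363581 -0.21000729  0.044     ] tumb [0.58782417 0.24532614 0.072     ] knob [ 0.57961587 -0.02157008  0.081     ]
```

```bash
python3 -m jog '[{"grip":0,"travel":[3.2,3.4,0],"twist":8.5},{"grip":0,"travel":[3.2,3.4,0],"twist":8.5},{"grip":0,"travel":[3.2,3.4,0],"twist":8.5},{"grip":0,"travel":[3.2,3.4,0],"twist":8.5},{"grip":0,"travel":[3.2,3.4,0],"twist":8.5},{"grip":0,"travel":[3.2,3.4,0],"twist":8.5},{"grip":0,"travel":[3.2,3.4,0],"twist":8.5},{"grip":0,"travel":[3.2,3.4,0],"twist":8.5}]'
python3 -m jog '[{"grip":0,"travel":[3.2,3.4,0],"twist":8.5},{"grip":0,"travel":[3.3,3.5,0],"twist":8.5},{"grip":0,"travel":[3.2,3.5,0],"twist":8.5},{"grip":0,"travel":[0,0,0],"twist":8.5},{"grip":0,"travel":[0,0,0],"twist":0},{"grip":0,"travel":[0,0,0],"twist":0}]'
python3 - <<'E'
from h import *
o=get_obs();print(o["position"],o["tool_rot"],o["q"])
cv2.imwrite("pics/w1.png",camera("wrist")[:,:,::-1])
E
```

```text
time: 1.5
position: [0.4177, -0.3306, 0.2448]
tool_rot: [0.748, 0.664, 0.0, 0.0]
ft_force: [0.0, -0.9, -0.5]
grip_width: 0.0873
time: 2.1
position: [0.5134, -0.2281, 0.2446]
tool_rot: [0.525, 0.851, -0.0, -0.0]
ft_force: [-0.3, -0.1, 0.3]
grip_width: 0.087
[ 0.51340669 -0.22813119  0.2445679 ] [ 5.24687369e-01  8.51294981e-01 -1.39438586e-04 -2.39446703e-05] [-6.16883200e-01  4.42427016e-01  1.59310983e+00 -3.14765540e-04
  1.10608564e+00 -1.08284278e+00]
```

View pics/w1.png

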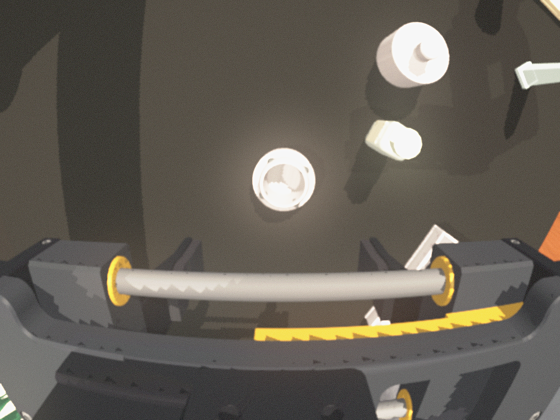

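The holder shows at (284,181), the bottle at (395,141) and the cap at (413,55). I'll overlay the predicted circles on an enlargement.

Run:
```python
from h import *
o=get_obs();p,q=o["position"],o["tool_rot"]
im=cv2.imread("pics/w1.png")
def crop(x,y,w,h,circs):
    s=8;c=cv2.resize(im[y:y+h,x:x+w],None,fx=s,fy=s,interpolation=cv2.INTER_CUBIC)
    for X,Y,z,r in circs:
        P=[(wproj([X+r*np.cos(a),Y+r*np.sin(a),z],p,q)-[x,y]+.5)*s for a in np.arange(0,6.3,.1)]
        cv2.polylines(c,[np.int32(P)],True,(0,0,255),1)
    for i in range(0,w,10): cv2.putText(c,str(x+i),(i*s,8),0,.3,(0,255,0))
    for i in range(0,h,10): cv2.putText(c,str(y+i),(0,i*s+8),0,.3,(0,255,255))
    return c
H=(.5138,-.2267);K=(.5759,-.0272)
A=crop(245,140,50+25,75,[(*H,.044,.0235),(*H,.026,.035),(*H,.0,.035)])
B=crop(370,15,24,75,[]);
cv2.imwrite("pics/w1c.png",A)
g=cv2.cvtColor(im,cv2.COLOR_BGR2GRAY)
print("floor centre pix",wproj([*H,.005],p,q),"mouth",wproj([*H,.044],p,q))
```

```text
floor centre pix [281.81397699 177.80717539] mouth [281.9760049  184.61397499]
```

View pics/w1c.png

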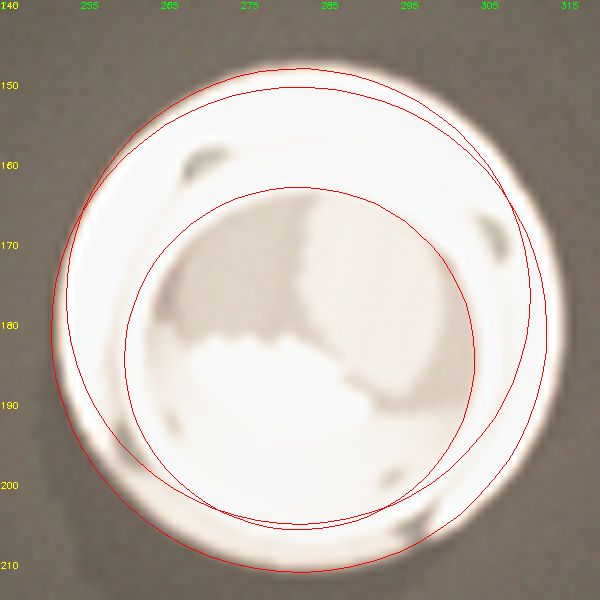

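Compared with the top-camera estimate, the wrist image puts the holder at about (0.515,-0.2255), roughly 1.7 mm away, so the two agree within calibration. Next I go to the tumbler.

```bash
python3 -m jog '[{"grip":0,"travel":[0.75,4.7,0],"twist":0},{"grip":0,"travel":[0.75,4.7,0],"twist":0},{"grip":0,"travel":[0.75,4.7,0],"twist":0},{"grip":0,"travel":[0.75,4.7,0],"twist":0},{"grip":0,"travel":[0.75,4.7,0],"twist":0},{"grip":0,"travel":[0.75,4.7,0],"twist":0},{"grip":0,"travel":[0.75,4.7,0],"twist":0},{"grip":0,"travel":[0.75,4.7,0],"twist":0}]'
python3 -m jog '[{"grip":0,"travel":[0.75,4.7,0],"twist":0},{"grip":0,"travel":[0.75,4.7,0],"twist":0},{"grip":0,"travel":[0,0,-3],"twist":0},{"grip":0,"travel":[0,0,0],"twist":0},{"grip":0,"travel":[0,0,0],"twist":0},{"grip":0,"travel":[0,0,0],"twist":0}]'
python3 - <<'E'
from h import *
o=get_obs();p,q=o["position"],o["tool_rot"];print(p,q,o["q"])
im=camera("wrist")[:,:,::-1].copy()
T=(.5889,.2447)
for z,r in((.072,.023),(0,.017)):
  P=[wproj([T[0]+r*np.cos(a),T[1]+r*np.sin(a),z],p,q) for a in np.arange(0,6.3,.1)]
  cv2.polylines(im,[np.int32(np.round(P))],True,(0,0,255),1)
u,v=wproj([*T,.072],p,q);print(u,v)
x,y=int(u)-90,int(v)-70
c=cv2.resize(im[y:y+140,x:x+180],None,fx=4,fy=4,interpolation=cv2.INTER_CUBIC)
for i in range(0,180,20): cv2.putText(c,str(x+i),(i*4,8),0,.3,(0,255,0));cv2.putText(c,str(y+i),(0,i*4+8),0,.3,(0,255,255))
cv2.imwrite("pics/w2.png",c)
E
```

```text
time: 2.95
position: [0.5739, 0.1483, 0.2447]
tool_rot: [0.525, 0.851, 0.0, 0.0]
ft_force: [0.4, -1.5, -0.1]
grip_width: 0.0869
time: 3.55
position: [0.5894, 0.2404, 0.2155]
tool_rot: [0.525, 0.851, 0.0, 0.0]
ft_force: [0.4, -0.1, 0.1]
grip_width: 0.0868
[0.58940432 0.24038709 0.2155388 ] [5.24703098e-01 8.51285104e-01 3.40309052e-04 4.63473334e-04] [ 2.12044806e-01  5.74547265e-01  1.43205960e+00 -1.65871971e-04
  1.13384567e+00 -2.53948597e-01]
282.19453388543246 194.7911355719115
```

View pics/w2.png

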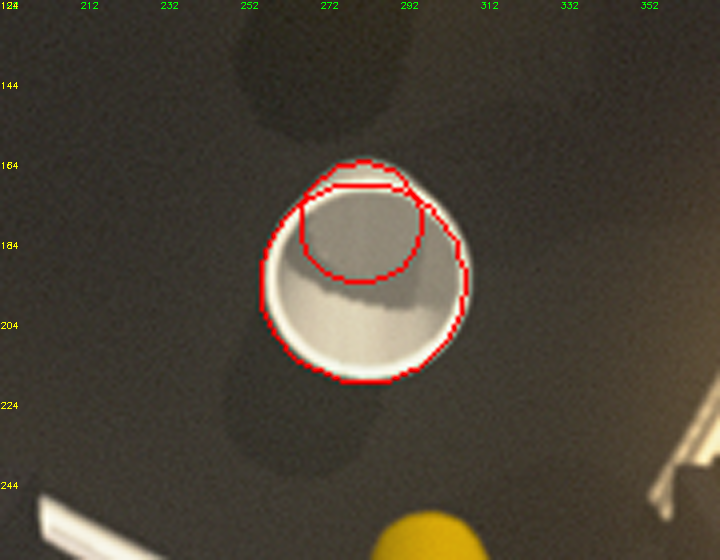

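The tumbler is within 1 mm of the estimate, shown at (283,195). I'll descend and grip it high, with the tips about 45 mm above the foot.

```bash
python3 -m jog '[{"grip":0,"travel":[0.05,0.45,-4.5],"twist":0},{"grip":0,"travel":[0,0,-4.5],"twist":0},{"grip":0,"travel":[0,0,-4],"twist":0},{"grip":0,"travel":[0,0,-1.8],"twist":0},{"grip":0,"travel":[0,0,0],"twist":0},{"grip":0,"travel":[0,0,0],"twist":0}]' 15
python3 -m jog '[{"grip":255,"travel":[0,0,0],"twist":0},{"grip":255,"travel":[0,0,0],"twist":0},{"grip":255,"travel":[0,0,0],"twist":0},{"grip":255,"travel":[0,0,0],"twist":0},{"grip":255,"travel":[0,0,0],"twist":0},{"grip":255,"travel":[0,0,0],"twist":0}]' 15
```

```text
time: 4.2
position: [0.5903, 0.2459, 0.0677]
tool_rot: [0.524, 0.852, 0.001, 0.001]
ft_force: [0.7, -0.4, 0.4]
grip_width: 0.0871
time: 4.8
position: [0.5891, 0.2466, 0.0667]
tool_rot: [0.523, 0.852, 0.0, 0.0]
ft_force: [0.6, 0.5, -0.3]
grip_width: 0.0466
```

```bash
python3 -m jog '[{"grip":255,"travel":[0,0,2],"twist":0},{"grip":255,"travel":[0,0,4],"twist":0},{"grip":255,"travel":[0,0,4],"twist":0},{"grip":255,"travel":[0,0,4],"twist":0},{"grip":255,"travel":[-0.7,-4,0],"twist":0},{"grip":255,"travel":[-0.7,-4.5,0],"twist":0},{"grip":255,"travel":[-0.7,-4.5,0],"twist":0},{"grip":255,"travel":[-0.7,-4.5,0],"twist":0}]'
python3 -m jog '[{"grip":255,"travel":[-0.7,-4.5,0],"twist":0},{"grip":255,"travel":[-0.7,-4.5,0],"twist":0},{"grip":255,"travel":[-0.7,-4.5,0],"twist":0},{"grip":255,"travel":[-0.7,-4.5,0],"twist":0},{"grip":255,"travel":[-0.7,-4.5,0],"twist":0},{"grip":255,"travel":[-0.7,-4.5,0],"twist":0},{"grip":255,"travel":[-0.4,-2.6,0],"twist":0},{"grip":255,"travel":[0,0,0],"twist":0}]'
python3 -m jog '[{"grip":255,"travel":[0,0,0],"twist":0},{"grip":255,"travel":[0,0,0],"twist":0}]'
```

```text
time: 5.6
position: [0.5603, 0.0702, 0.2065]
tool_rot: [0.523, 0.852, -0.0, -0.0]
ft_force: [0.5, -0.7, 0.4]
grip_width: 0.0441
time: 6.4
position: [0.5148, -0.2285, 0.2065]
tool_rot: [0.525, 0.851, -0.001, 0.001]
ft_force: [-0.6, 0.4, -1.0]
grip_width: 0.0439
time: 6.6
position: [0.5148, -0.2231, 0.2063]
tool_rot: [0.523, 0.852, 0.0, -0.001]
ft_force: [0.9, 0.2, -0.8]
grip_width: 0.0439
```

Run:
```python
from h import *
a=camera("scene");w=camera("wrist")
A=cv2.resize(a[20:220,130:330],(400,400));W=cv2.resize(w[90:290,180:380],(400,400))
cv2.imwrite("pics/d.png",np.hstack([A,W])[:,:,::-1])
print(get_obs()["position"])
```

```text
[ 0.51507921 -0.22287556  0.20643657]
```

View pics/d.png

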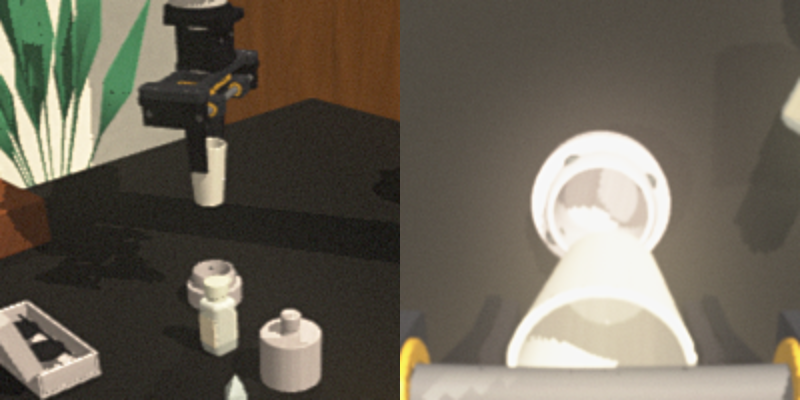

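Run:
```python
from h import *
o=get_obs();p,q=o["position"],o["tool_rot"]
for v in (266,272):
 for dz in(-.02,-.01,0,.005,.01,.02):
  L=wpx(233.5,v,p[2]+dz,p,q);R=wpx(328.5,v,p[2]+dz,p,q);print(v,dz,np.linalg.norm(L-R).round(4),((L+R)/2-p).round(4))
for v in (235,):
 print(wpx(281,v,p[2]+.005,p,q)-p, wproj(p+[-.45*.023,.893*.023,.005],p,q))
o=wproj([.5138,-.2267,.044],p,q);print(o, wproj([.5151,-.2254,.044],p,q))
```

```text
266 -0.02 0.0525 [ 0.0027 -0.0053 -0.02  ]
266 -0.01 0.0492 [ 0.0004 -0.0009 -0.01  ]
266 0 0.046 [-0.0019  0.0035  0.    ]
266 0.005 0.0443 [-0.003   0.0057  0.005 ]
266 0.01 0.0427 [-0.0041  0.0079  0.01  ]
266 0.02 0.0394 [-0.0064  0.0123  0.02  ]
272 -0.02 0.0529 [ 0.0044 -0.0086 -0.02  ]
272 -0.01 0.0496 [ 0.002 -0.004 -0.01 ]
272 0 0.0464 [-0.0004  0.0006  0.    ]
272 0.005 0.0447 [-0.0015  0.0029  0.005 ]
272 0.01 0.0431 [-0.0027  0.0052  0.01  ]
272 0.02 0.0398 [-0.0051  0.0098  0.02  ]
[-0.010118    0.01966945  0.005     ] [281.42449075 233.15527866]
[277.72793201 197.2949694 ] [279.54584359 196.72275617]
```

```bash
python3 -m jog '[{"grip":255,"travel":[0.05,-0.2,-3],"twist":0},{"grip":255,"travel":[0,0,-4],"twist":0},{"grip":255,"travel":[0,0,-3],"twist":0},{"grip":255,"travel":[0,0,-1.5],"twist":0},{"grip":255,"travel":[0,0,-1],"twist":0},{"grip":255,"travel":[0,0,0],"twist":0},{"grip":255,"travel":[0,0,0],"twist":0}]'
python3 -m jog '[{"grip":255,"travel":[0,0,-0.2],"twist":0},{"grip":255,"travel":[0,0,-0.1],"twist":0},{"grip":255,"travel":[0,0,0],"twist":0}]'
```

```text
time: 7.4
position: [0.5162, -0.2263, 0.0821]
tool_rot: [0.523, 0.852, -0.0, 0.001]
ft_force: [0.6, -0.2, -0.0]
grip_width: 0.0437
time: 7.7
position: [0.5158, -0.2267, 0.0791]
tool_rot: [0.523, 0.852, -0.0, 0.001]
ft_force: [-0.6, -0.2, -1.1]
grip_width: 0.0438
```

```bash
python3 -m jog '[{"grip":255,"travel":[0,0.1,-0.2],"twist":0},{"grip":255,"travel":[0,0,-0.1],"twist":0},{"grip":255,"travel":[0,0,0],"twist":0}]'
python3 -m jog '[{"grip":255,"travel":[0,0,-0.15],"twist":0},{"grip":255,"travel":[0,0,0],"twist":0}]'
```

```text
time: 8.0
position: [0.5155, -0.2255, 0.0754]
tool_rot: [0.523, 0.852, 0.0, -0.0]
ft_force: [-0.2, 0.7, -1.6]
grip_width: 0.0438
time: 8.2
position: [0.5157, -0.2256, 0.0741]
tool_rot: [0.523, 0.852, -0.0, 0.0]
ft_force: [0.1, -0.1, -0.9]
grip_width: 0.0443
```

```bash
python3 -m jog '[{"grip":255,"travel":[0,0,-0.1],"twist":0},{"grip":255,"travel":[0,0,0],"twist":0}]'
python3 -m jog '[{"grip":255,"travel":[0,0,-0.1],"twist":0},{"grip":255,"travel":[0,0,0],"twist":0}]'
```

```text
time: 8.4
position: [0.5161, -0.2259, 0.0739]
tool_rot: [0.523, 0.852, -0.0, 0.001]
ft_force: [-0.8, 1.2, 4.8]
grip_width: 0.0441
time: 8.6
position: [0.5168, -0.226, 0.0735]
tool_rot: [0.523, 0.852, 0.0, 0.002]
ft_force: [0.1, 1.2, 8.4]
grip_width: 0.0438
```

```bash
python3 -m jog '[{"grip":120,"travel":[0,0,0.05],"twist":0},{"grip":60,"travel":[0,0,0],"twist":0},{"grip":0,"travel":[0,0,0],"twist":0},{"grip":0,"travel":[0,0,0],"twist":0},{"grip":0,"travel":[0,0,2],"twist":0},{"grip":0,"travel":[0,0,4],"twist":0},{"grip":0,"travel":[0,0,4],"twist":0},{"grip":0,"travel":[0,0,4],"twist":0}]'
python3 -m jog '[{"grip":0,"travel":[0,0,0],"twist":0},{"grip":0,"travel":[0,0,0],"twist":0},{"grip":0,"travel":[0,0,0],"twist":0}]'
python3 - <<'E'
from h import *
o=get_obs();p,q=o["position"],o["tool_rot"];print(p,q)
im=camera("wrist")[:,:,::-1].copy();cv2.imwrite("pics/raw3.png",im)
def cc(T,L):
  for z,r in L:
    P=[wproj([T[0]+r*np.cos(a),T[1]+r*np.sin(a),z],p,q) for a in np.arange(0,6.3,.05)]
    cv2.polylines(big,[np.int32((np.array(P)-[x,y]+.5)*8)],True,(0,0,255),1)
T=(.5155,-.2255);u,v=wproj([*T,.06],p,q);x,y=int(u)-40,int(v)-37
big=cv2.resize(im[y:y+75,x:x+80],None,fx=8,fy=8,interpolation=cv2.INTER_CUBIC)
cc(T,[(.026,.035),(.077,.023),(.044,.0235)]);print(x,y)
cv2.imwrite("pics/w3.png",big)
E
```

```text
time: 9.4
position: [0.5151, -0.2252, 0.2135]
tool_rot: [0.523, 0.852, 0.0, -0.001]
ft_force: [0.3, 0.2, -0.0]
grip_width: 0.0858
time: 9.7
position: [0.5146, -0.2249, 0.2112]
tool_rot: [0.523, 0.852, 0.0, -0.002]
ft_force: [-0.2, 0.6, 0.3]
grip_width: 0.0867
[ 0.51460445 -0.22488617  0.21122792] [ 5.23384585e-01  8.52095231e-01  6.32202112e-05 -1.51304931e-03]
241 161
```

View pics/w3.png

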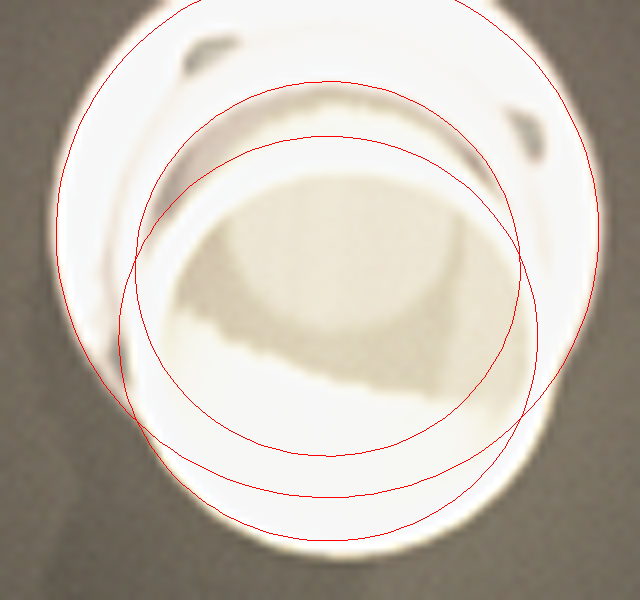

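The tumbler is standing in the holder, about 2 px off centre and inside its play. The holder fits (0.5155,-0.2255). Now I go to the cap.

```bash
python3 -m jog '[{"grip":0,"travel":[1.2,4,0],"twist":0},{"grip":0,"travel":[1.2,4,0],"twist":0},{"grip":0,"travel":[1.2,4,0],"twist":0},{"grip":0,"travel":[1.2,4,0],"twist":0},{"grip":0,"travel":[1.2,3.8,0],"twist":0},{"grip":0,"travel":[0,0,0],"twist":0},{"grip":0,"travel":[0,0,0],"twist":0},{"grip":0,"travel":[0,0,0],"twist":0}]'
python3 - <<'E'
from h import *
o=get_obs();p,q=o["position"],o["tool_rot"];print(p,q)
im=camera("wrist")[:,:,::-1].copy();cv2.imwrite("pics/raw4.png",im)
def cc(T,L):
  for z,r in L:
    P=[wproj([T[0]+r*np.cos(a),T[1]+r*np.sin(a),z],p,q) for a in np.arange(0,6.3,.05)]
    cv2.polylines(big,[np.int32((np.array(P)-[x,y]+.5)*7)],True,(0,0,255),1)
T=(.5759,-.0272);u,v=wproj([*T,.05],p,q);x,y=int(u)-45,int(v)-42
big=cv2.resize(im[y:y+84,x:x+90],None,fx=7,fy=7,interpolation=cv2.INTER_CUBIC)
cc(T,[(.057,.0345),(.0,.0345),(.081,.011)]);print(x,y)
cv2.imwrite("pics/w4.png",big)
E
```

```text
time: 10.55
position: [0.5749, -0.0282, 0.2114]
tool_rot: [0.524, 0.852, -0.001, -0.001]
ft_force: [-1.0, -0.1, -0.1]
grip_width: 0.0871
[ 0.57488234 -0.02824126  0.21144118] [ 5.23611391e-01  8.51956415e-01 -5.86874269e-04 -1.01617074e-03]
237 152
```

View pics/w4.png

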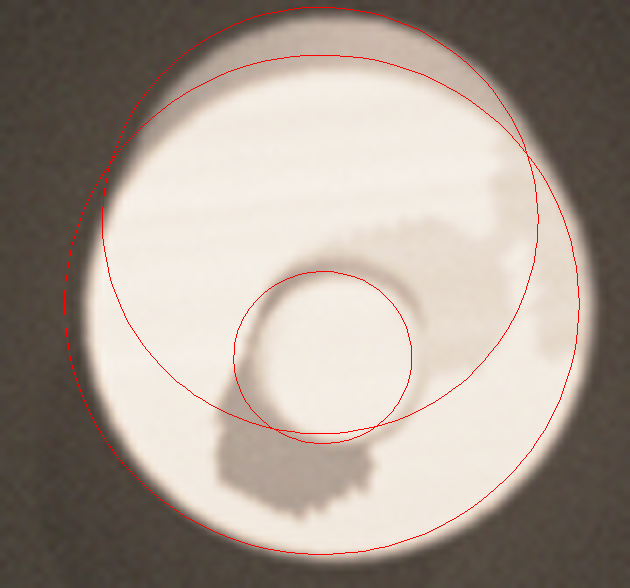

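The cap fits (0.578,-0.027). Descending to the knob.

```bash
python3 -m jog '[{"grip":0,"travel":[0.35,0.1,-4],"twist":0},{"grip":0,"travel":[0,0,-4],"twist":0},{"grip":0,"travel":[0,0,-3],"twist":0},{"grip":0,"travel":[0,0,-1.5],"twist":0},{"grip":0,"travel":[0,0,0],"twist":0},{"grip":0,"travel":[0,0,0],"twist":0},{"grip":0,"travel":[0,0,0],"twist":0}]'
```

```text
time: 11.3
position: [0.58, -0.0274, 0.0888]
tool_rot: [0.524, 0.852, 0.0, 0.001]
ft_force: [-0.1, -0.2, 0.8]
grip_width: 0.087
```

```bash
python3 -m jog '[{"grip":0,"travel":[-0.1,0,-0.7],"twist":0},{"grip":0,"travel":[0,0,0],"twist":0}]' 55
python3 -m jog '[{"grip":150,"travel":[0,0,0],"twist":0},{"grip":180,"travel":[0,0,0],"twist":0},{"grip":255,"travel":[0,0,0],"twist":0},{"grip":255,"travel":[0,0,0],"twist":0},{"grip":255,"travel":[0,0,0],"twist":0},{"grip":255,"travel":[0,0,0],"twist":0}]' 55
```

```text
time: 11.5
position: [0.5778, -0.0265, 0.0807]
tool_rot: [0.523, 0.852, -0.0, -0.0]
ft_force: [-0.3, 0.1, -0.6]
grip_width: 0.0872
time: 12.1
position: [0.5781, -0.0265, 0.0805]
tool_rot: [0.523, 0.852, -0.0, -0.0]
ft_force: [-0.7, -0.6, 0.3]
grip_width: 0.0467
```

```bash
python3 -m jog '[{"grip":255,"travel":[0,0,0],"twist":0},{"grip":255,"travel":[0,0,0],"twist":0},{"grip":255,"travel":[0,0,0],"twist":0},{"grip":255,"travel":[0,0,0],"twist":0},{"grip":255,"travel":[0,0,0],"twist":0},{"grip":255,"travel":[0,0,0],"twist":0},{"grip":255,"travel":[0,0,0],"twist":0},{"grip":255,"travel":[0,0,0],"twist":0}]' 55
```

```text
time: 12.9
position: [0.578, -0.0265, 0.0805]
tool_rot: [0.523, 0.852, -0.0, -0.0]
ft_force: [0.4, -0.6, -1.5]
grip_width: 0.0205
```

```bash
python3 -m jog '[{"grip":255,"travel":[0,0,2],"twist":0},{"grip":255,"travel":[0,0,4],"twist":0},{"grip":255,"travel":[0,0,4],"twist":0},{"grip":255,"travel":[0,0,3],"twist":0},{"grip":255,"travel":[0,0,0],"twist":0},{"grip":255,"travel":[-1.2,-4,0],"twist":0},{"grip":255,"travel":[-1.2,-4,0],"twist":0},{"grip":255,"travel":[-1.2,-4,0],"twist":0}]'
python3 -m jog '[{"grip":255,"travel":[-1.2,-4,0],"twist":0},{"grip":255,"travel":[-1.4,-3.9,0],"twist":0},{"grip":255,"travel":[0,0,0],"twist":0},{"grip":255,"travel":[0,0,0],"twist":0},{"grip":255,"travel":[0,0,0],"twist":0}]'
python3 - <<'E'
from h import *
o=get_obs();p,q=o["position"],o["tool_rot"];print(p,q)
w=camera("wrist");s=camera("scene");t=camera("top")
A=cv2.resize(s[60:200,170:310],(400,400),interpolation=cv2.INTER_CUBIC);W=cv2.resize(w[120:320,180:380],(400,400))
cv2.imwrite("pics/e.png",np.hstack([A,W])[:,:,::-1])
E
```

```text
time: 13.7
position: [0.5408, -0.1469, 0.2093]
tool_rot: [0.523, 0.852, -0.0, -0.001]
ft_force: [0.5, -1.4, -1.5]
grip_width: 0.0209
time: 14.2
position: [0.5156, -0.2243, 0.2096]
tool_rot: [0.523, 0.852, 0.0, -0.001]
ft_force: [0.5, 0.6, -0.8]
grip_width: 0.0207
[ 0.51559186 -0.22429638  0.20959007] [ 5.23187985e-01  8.52216358e-01  3.07836972e-04 -1.23162158e-03]
```

View pics/e.png

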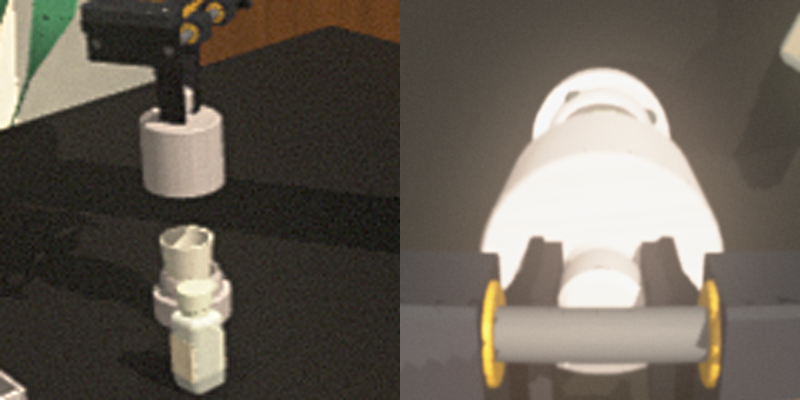

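```bash
python3 -m jog '[{"grip":255,"travel":[-0.05,-0.1,-2],"twist":0},{"grip":255,"travel":[0,0,-1.5],"twist":0},{"grip":255,"travel":[0,0,-1.5],"twist":0},{"grip":255,"travel":[0,0,-1.5],"twist":0},{"grip":255,"travel":[0,0,-1],"twist":0},{"grip":255,"travel":[0,0,0],"twist":0},{"grip":255,"travel":[0,0,0],"twist":0}]'
python3 - <<'E'
from h import *
P=[]
for i in range(6): P.append(get_obs()["position"]);w=camera("wrist")
print(np.mean(P,0),np.std(P,0),get_obs()["ft_force"])
E
```

```text
time: 15.05
position: [0.5159, -0.2262, 0.1357]
tool_rot: [0.523, 0.852, -0.0, 0.0]
ft_force: [0.3, 0.1, -0.4]
grip_width: 0.021
[ 0.51606471 -0.22658006  0.13618334] [9.12412317e-05 2.10956932e-04 2.21214827e-04] [ 0.41225634 -0.35585629 -0.52420291]
```

```bash
python3 -m jog '[{"grip":255,"travel":[-0.1,0.1,-0.5],"twist":0},{"grip":255,"travel":[0,0,-0.4],"twist":0},{"grip":255,"travel":[0,0,0],"twist":0},{"grip":255,"travel":[0,0,0],"twist":0}]'
python3 -m jog '[{"grip":255,"travel":[0,0,-0.2],"twist":0},{"grip":255,"travel":[0,0,-0.1],"twist":0},{"grip":255,"travel":[0,0,0],"twist":0}]'
python3 -m jog '[{"grip":255,"travel":[0,0,-0.2],"twist":0},{"grip":255,"travel":[0,0,0],"twist":0}]'
```

```text
time: 15.75
position: [0.5144, -0.2254, 0.1262]
tool_rot: [0.523, 0.852, 0.0, -0.0]
ft_force: [-0.2, 0.4, -1.3]
grip_width: 0.0209
time: 16.05
position: [0.5145, -0.2255, 0.1234]
tool_rot: [0.523, 0.852, -0.0, -0.0]
ft_force: [1.0, 0.9, -2.2]
grip_width: 0.0209
time: 16.25
position: [0.5145, -0.2254, 0.1213]
tool_rot: [0.523, 0.852, 0.0, -0.0]
ft_force: [-0.1, -0.2, -1.1]
grip_width: 0.0208
```

```bash
python3 -m jog '[{"grip":255,"travel":[0,0,-0.2],"twist":0},{"grip":255,"travel":[0,0,0],"twist":0}]'
python3 -m jog '[{"grip":255,"travel":[0,0,-0.2],"twist":0},{"grip":255,"travel":[0,0,0],"twist":0}]'
python3 -m jog '[{"grip":255,"travel":[0,0,-0.15],"twist":0},{"grip":255,"travel":[0,0,0],"twist":0}]'
```

```text
time: 16.45
position: [0.5144, -0.2254, 0.1193]
tool_rot: [0.523, 0.852, 0.0, -0.0]
ft_force: [0.3, 0.2, -0.9]
grip_width: 0.0209
time: 16.65
position: [0.5146, -0.2253, 0.1174]
tool_rot: [0.523, 0.852, 0.0, -0.0]
ft_force: [-0.4, 0.2, -1.0]
grip_width: 0.0205
time: 16.85
position: [0.5149, -0.2253, 0.1164]
tool_rot: [0.524, 0.852, 0.0, 0.0]
ft_force: [0.3, 2.5, 2.6]
grip_width: 0.0209
```

The cap is over the collar and has reached the beads, as expected. Pressing on.

```bash
python3 -m jog '[{"grip":255,"travel":[0,0.03,-0.15],"twist":0},{"grip":255,"travel":[0,0,0],"twist":0}]'
python3 -m jog '[{"grip":255,"travel":[0,0,-0.15],"twist":0},{"grip":255,"travel":[0,0,0],"twist":0}]'
python3 -m jog '[{"grip":255,"travel":[0,0,-0.1],"twist":0},{"grip":255,"travel":[0,0,0],"twist":0}]'
```

```text
time: 17.05
position: [0.5151, -0.2254, 0.1155]
tool_rot: [0.523, 0.852, 0.0, 0.001]
ft_force: [-0.5, 2.0, 5.3]
grip_width: 0.0205
time: 17.25
position: [0.515, -0.2252, 0.1137]
tool_rot: [0.523, 0.852, 0.0, 0.001]
ft_force: [0.0, 2.0, 4.2]
grip_width: 0.0207
time: 17.45
position: [0.5143, -0.2248, 0.1112]
tool_rot: [0.523, 0.852, 0.0, -0.0]
ft_force: [2.0, 0.7, -5.3]
grip_width: 0.0208
```

The push dropped at z of about 0.112, which is the click. I'll keep pressing to the shoulder.

```bash
python3 -m jog '[{"grip":255,"travel":[0,0,-0.2],"twist":0},{"grip":255,"travel":[0,0,0],"twist":0}]'
python3 -m jog '[{"grip":255,"travel":[0,0,-0.2],"twist":0},{"grip":255,"travel":[0,0,0],"twist":0}]'
python3 -m jog '[{"grip":255,"travel":[0,0,-0.1],"twist":0},{"grip":255,"travel":[0,0,0],"twist":0}]'
```

```text
time: 17.65
position: [0.5143, -0.2245, 0.1087]
tool_rot: [0.524, 0.852, 0.0, -0.001]
ft_force: [3.5, 2.1, -9.1]
grip_width: 0.0208
time: 17.85
position: [0.5145, -0.2248, 0.1076]
tool_rot: [0.523, 0.852, 0.0, -0.0]
ft_force: [1.9, 3.3, -4.0]
grip_width: 0.021
time: 18.05
position: [0.5145, -0.225, 0.1071]
tool_rot: [0.523, 0.852, 0.0, -0.0]
ft_force: [2.0, 2.9, -3.4]
grip_width: 0.0208
```

```bash
python3 -m jog '[{"grip":255,"travel":[0.03,0.03,-0.1],"twist":0},{"grip":255,"travel":[0,0,0],"twist":0}]'
python3 -m jog '[{"grip":255,"travel":[0,0,-0.1],"twist":0},{"grip":255,"travel":[0,0,0],"twist":0}]'
```

```text
time: 18.25
position: [0.5148, -0.2249, 0.1066]
tool_rot: [0.523, 0.852, -0.0, 0.0]
ft_force: [-0.2, 4.5, 1.8]
grip_width: 0.0207
time: 18.45
position: [0.5149, -0.2247, 0.1065]
tool_rot: [0.523, 0.852, 0.0, 0.0]
ft_force: [-1.3, 4.6, 8.3]
grip_width: 0.0205
```

```bash
python3 -m jog '[{"grip":255,"travel":[0,0.03,-0.1],"twist":0},{"grip":255,"travel":[0,0,0],"twist":0},{"grip":255,"travel":[0,0,0],"twist":0}]'
python3 - <<'E'
from h import *
P=[]
for i in range(8): o=get_obs();P.append(np.r_[o["ft_force"],o["position"]]);camera("scene")
print(np.mean(P,0).round(4),P[-1].round(4))
E
```

```text
time: 18.75
position: [0.5149, -0.2245, 0.1063]
tool_rot: [0.523, 0.852, -0.0, 0.0]
ft_force: [-1.7, 5.3, 13.9]
grip_width: 0.0209
[-1.6627  5.433  13.5639  0.5149 -0.2245  0.1063] [-2.1674  5.8286 14.2254  0.5149 -0.2245  0.1063]
```

```bash
python3 -m jog '[{"grip":255,"travel":[0,0,-0.03],"twist":0},{"grip":255,"travel":[0,0,0],"twist":0},{"grip":255,"travel":[0,0,0],"twist":0}]'
python3 - <<'E'
from h import *
P=[]
for i in range(4): o=get_obs();P.append(np.r_[o["ft_force"],o["position"]]);s=camera("scene")
print(np.mean(P,0).round(4),o["grip_width"],o["time"])
cv2.imwrite("pics/f.png",cv2.resize(s[80:280,160:440],(784,560),interpolation=cv2.INTER_CUBIC)[:,:,::-1])
E
```

```text
time: 19.45
position: [0.5149, -0.2245, 0.1063]
tool_rot: [0.523, 0.852, -0.0, 0.0]
ft_force: [-1.7, 5.6, 16.2]
grip_width: 0.0205
[-2.1989  5.6511 16.0513  0.5149 -0.2245  0.1063] 0.021038027436596333 19.6
```

View pics/f.png

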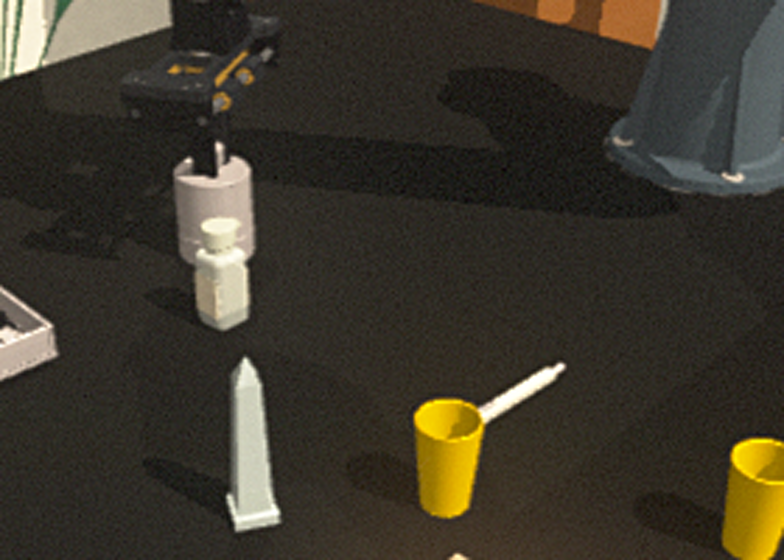

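The cap sits flush on the holder with no visible gap, at about (213,240) in the crop. The bottle, obelisk, pen and yellow cups look undisturbed.

```bash
python3 -c "
from rig import *
print(hand_in()); o=get_obs(); print(o['ft_force'],o['position'],o['time'])"
```

```text
the job is handed in; nothing more can be done
None
the job is handed in; nothing more can be done
```

The job is done and handed in at about 19.6 s of the 54 s. The tumbler stands in the holder, and the cap is pressed over it onto the shoulder. The gripper still holds the knob and presses down.

- **Tumbler:** I stood the silver one on the holder floor, felt about 8 N of contact, and let go. The wrist picture showed it inside, about 2 mm off centre, which is within its play.
- **Cap:** I held the knob with 55 N. The cap met the beads at the expected height, and the push dropped at the click and turned into a pull. I kept going until the push rose again on the shoulder, with the TCP at z = 0.1063 m (0.1065 m expected).
- **Final state:** It presses with about 16 N downward, and the gripper is still closed on the knob (about 21 mm).
- **Surroundings:** In the last picture there is no visible gap between cap and holder, though the bottle hides part of that joint. The bottle, obelisk, pen and yellow cups look undisturbed.

**Checks that disagreed:**
- A side force of about 6 N remains at the end, probably from a sub-millimetre misalignment.
- The top and wrist cameras differed by about 2 mm on the holder and 2.5 mm on the cap. I used the wrist values.
- I had no force or pose reading after handing in.

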